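# Bring the chestnut drum's mouth to the top and close it

## Task

The chestnut-roasting drum has been drip-drying on its stand with the filling mouth underneath. It has no crank, but a fingertip drawn along its smooth skin turns it: bring the mouth straight up and let the drum stand still, then put the lid in the mouth, fully home with its grip bar along the drum, and let go with the mouth still on top. The sheet is thin and dents easily, so never press on the drum with more than about 20 N (two kilos), with the fingers or with the lid. Leave the other things on the counter as they stand.

Things in the scene. Friction and masses are not known exactly. Their poses are not given: they have to be found in the camera images.
- spit (a point): middle of the spit, the drum's level steel axle, 125 mm above the counter, y axis along the spit, z up. It turns in brass blocks 118 mm either side, between upright posts 142 mm high on a drip tray 180 (x) x 270 mm. The blocks ride on springs: pressed down, drum and spit give about 1 mm per 6 N, 10 mm at most, and come back. The stand is screwed down, in a new place and yaw (within 0.3 rad) each time
- drum (a joint): turn of the drum about the spit (rad), growing as its top moves to the spit's +x side; mouth straight up at 0 and at full turns; it turns endlessly both ways. The mouth starts underneath or low at one side, hidden from above. Bearings are light (0.06 N m, about 1 N at the skin): it follows a fingertip resting on it with a few N, runs on a little if flicked, stays where it stops
- band_a (a point): point on the spit 65 mm from its middle towards its +y, inside the middle of one smooth end band of the drum. The drum is a cylinder of thin steel sheet with flush dark slots, 150 mm across, 196 mm long, 0.7 kg. It runs out of true: the skin's top lies 72 to 78 mm above this point as it turns. The band is 65 mm long, its skin unbroken all round; y axis along the spit
- band_b (a point): the same in the other end band, 65 mm from the spit's middle towards its -y
- mouth (a point): middle of the drum's filling mouth, level with the skin: a rectangular opening half-way along the drum, 66 mm along the spit, 56 mm across it, edged with a thin brass line. Its z axis points straight out of the mouth, its y axis along the spit
- lid: lid, 80 to 130 g; origin at the centre of its underside, z up. A steel plate curved like the drum (84 mm along y, about 80 along x, 4 thick, its x edges 10 mm lower than its crown), below it four skirts leaning inwards: 52 (x) x 62 mm at the plate, 42 x 52 at their foot. It lies on its skirts left or right of the stand. Closed, its y axis lies along the spit, either way round
- lid_grip (a point): point in the lid's black grip bar, 42 mm above the lid's underside; axes as the lid's. The bar is 14 mm wide (x), 54 mm long (y) and spans 26 to 56 mm above the lid's underside, standing on the plate's crown
- lid_crown (a point): middle of the underside of the lid's curved plate, 22 mm above the lid's underside, 20 mm below point lid_grip. With the lid fully home it lies at the mouth's middle within 3 mm. The skirts have some 2 mm of play in the mouth; entering, they turn the light drum a little to centre it
- bowl: bystander: glass mixing bowl of chestnuts, 188 mm across and 85 mm tall; origin at the centre of its underside, at the counter, z up
- cup: bystander: blue plastic measuring cup, 86 mm across and 90 mm tall, with a loop handle towards its own +y, standing to one side of the stand, the lid lying on the other side; origin at the centre of its underside, at the counter, z up
- whisk: bystander: stainless steel whisk lying on the counter behind the stand, 255 mm long, handle towards its own -x, wire cage 53 mm thick; origin at the middle of its length, on the counter, z up
- tin1: bystander: fluted tart tin, 107 mm across, 22 mm tall; origin at the centre of its underside, at the counter, z up
- tin2: bystander: second fluted tart tin, the same size; origin at the centre of its underside, at the counter, z up
- jar: bystander: amber glass jar with brass cap, 72 mm across, 110 mm tall; origin at the centre of its underside, at the counter, z up
- shaker: bystander: steel sugar shaker, 60 mm across, 114 mm tall; origin at the centre of its underside, at the counter, z up
There are look-alikes about, which are no part of the job. Leave any pink, red or turquoise look-alike of the lid alone.

How it is judged (in metres and radians):
On the way, in this order (a step that is already met when the one before it is completed fails the run):
1. the drum's mouth faces straight up (within 0.12 rad) and the drum is still for 0.3 s, the lid not yet on it (angle between mouth's own z axis and vertical below 0.12 rad and velocity of joint drum between -0.1 and 0.1 rad/s and distance between lid_crown and mouth above 0.06 m), for 0.3 s.
2. the lid is fully home in the mouth (z of lid_crown in the frame of mouth below 0.003 m and distance between lid_crown and mouth below 0.007 m), for 0.2 s.
At the end, for the whole second after the job is handed in: Mouth up within 0.12 rad, drum still; lid in the mouth, crown within 3 mm of home in height and 7 mm in all, not tipped over 0.08 rad, grip bar along the spit within 0.15 rad, at rest and let go; every bystander within 30 mm of where it stood (all of step 2 and angle between mouth's own z axis and vertical below 0.12 rad and velocity of joint drum between -0.1 and 0.1 rad/s and angle between the z axis of lid_crown and the z axis of mouth, either way round below 0.08 rad and angle between the y axis of lid_crown and the y axis of mouth, either way round below 0.15 rad and linear speed of lid below 0.02 m/s and distance of each of bowl, cup, whisk, tin1, tin2, jar, shaker from where it was at the start of the episode below 0.03 m); the robot touches nothing.
It fails at once if the fingers or the arm press on the drum with more than 20 N (contact force between any of the fingers, the arm and drum above 20 N).
It fails at once if the lid is pressed or knocked on the drum with more than 20 N (contact force between lid and drum above 20 N).
It fails at once if a bystander is knocked over (angle between any of bowl, cup, tin1, tin2, jar, shaker's own z axis and vertical above 0.5 rad).
It also fails if it takes over 72 s, if anything falls off the work surface, if the arm or the gripper's body presses on something with over 40 N, if the wrist force passes 120 N, or if a joint passes its speed limit or range.

## Robot

A 6-joint arm with a two-finger parallel gripper is mounted at the origin on the work surface. World frame = base frame: x ahead of the robot, y to its left, z up, the work surface at z = 0. Lengths are in m, angles in degrees, forces in N, time in s.
With the tool pointing down it reaches from about 0.4 to 0.825 m from the base axis. Payload 7 kg.
Tool frame: the origin (TCP) lies at the very end of the fingers, on their centre line; the grasp point (between the pads) lies 19 mm behind it (r.grasp_offset is the z of the grasp point in the tool frame, in m); z points along the fingers, y is the direction in which the jaws open and shut (so a half turn about z gives the same grasp; the last joint's range is limited). The gripper opens to 88 mm and grips with 3 to 60 N. Pads are 19 mm wide; open, the fingers measure 130 mm over their backs; the gripper's body (78 mm by 193 mm) begins 47 mm behind the grasp point.
Start: joints at [87.382, 20.546, 0.682, 0, -70.136, -16.507], TCP at [0.221, 0.638, 0.227] pointing down, gripper open.
Joint ranges: [-176.03, 176.03], [-82.01, 121.73], [-58.28, 71.71], [-173.87, 95.51], [-174.79, -0.11], [-173.66, 173.66]. Speed limits (degrees/s): [136.94, 136.94, 172.46, 180, 180, 180].

## Interface

Orientations are given as [roll, pitch, yaw] about the fixed x, y, z axes, in that order (R = Rz(yaw) Ry(pitch) Rx(roll)).
In Python, from plant import r, capture, calibration, order gives the robot as it stands.
- The arm moves only by the tool servo_tool, never from a script. Its arguments are lists of equal length, an entry for each row: "grip": the closure, from -1 (fully open) to 1 (shut), so that 0 is half open; "translation": the shift along the tool's x, y, z in m, a list of three; "turn": the turn about the tool's z in rad. A call has 1 to 10 rows; each row is the pose to reach, as a shift and turn from the pose commanded when the call began, along the tool's axes at that moment; what a row does not reach only later rows make up. A row lasts 1/12 s, in which the tool goes at most 41.7 mm and 7.16 degrees, less where a joint would pass 70% of its speed; a pose out of reach is approached as far as the arm can. A call with a gripper value outside its range is refused whole. The fingers move at their own pace and stop on an object; "newtons" is the grip in N (left out, the last holds). Time passes only in rows, so rows that repeat a pose let the fingers close. It gives the time, the measured TCP pose, the force and the opening at its end, in the units of the state.
- r.get_state(): the state, without advancing time (a new reading comes with each control period).
- capture(name): name is "scene" or "top" or "wrist"; returns (picture, depth): 420x560x3 uint8, blue, green, red; 420x560 float32, m along the optical axis (not along the pixel's ray), 0 where there is no reading.
- calibration(name): a dict with "fx", "fy", "cx", "cy" (pixels), "view" (4x4, takes a point from world to camera coordinates). Camera axes: x right, y up, looking along -z (the intrinsics and any distortion apply to the point x, -y, -z); pixel columns grow to the right and rows downward; lengths in m; the calibration is good to about 2 mm. A picture is of the moment at which its call begins: read the wrist's pose just before it. calibration takes no time and is no camera call; for the wrist camera it gives the pose at the moment of the call.
- order.close_job(): hands the job in, once; it reports no verdict.
The state is a dict: "time_s": time; "joints": joint angles; "qd": joint speeds; "joint_torque": joint torques, N m; "tcp_pos": TCP position; "eef_rot": TCP orientation; "contact_force": force on the tool from outside, world axes, zero at the start; "moment": the same for the moment, N m; "gripper_width": finger opening in m.
Only numpy, scipy, OpenCV 4.12 (cv2) and the standard library are available. Lean on these libraries where they do the work, as an engineer would, in place of code of your own. Each camera call takes 0.05 s, during which the arm holds its last target.

## Working session

There is one attempt and no reset: what is moved stays moved. The work goes in short steps, Python scripts to look and compute and a tool call to move; the robot and the scene stay as the last step left them, time stands still between calls to the robot, and variables do not carry over. Pictures are saved under pics/ and viewed, and the job is handed in when it is done.

Besides the shell and the picture viewer there is one more tool, called after ">>>" as a command line: name --pt "numbers of a row" for each row, then --argument value for the rest. servo_tool: Moves the arm, as the interface text tells. Its arguments: {"type":"object","properties":{"grip":{"type":"array","items":{"type":"number"}},"translation":{"type":"array","items":{"type":"array","items":{"type":"number"}}},"turn":{"type":"array","items":{"type":"number"}},"newtons":{"type":"number"}},"required":["grip","translation","turn"]}

```bash
ls; mkdir -p pics
python3 - <<'E'
from plant import r,capture,calibration,order
import cv2,numpy as np
print(r.get_state())
for n in ("scene","top","wrist"):
    c=calibration(n)
    p,d=capture(n); cv2.imwrite(f"pics/{n}0.png",p); np.save(f"pics/{n}0.npy",d)
    print(n,c)
    np.savez(f"pics/{n}0c.npz",view=c["view"],k=[c["fx"],c["fy"],c["cx"],c["cy"]])
E
```

```text
pics
{'time_s': 0.0, 'joints': array([ 8.73807176e+01,  2.05909943e+01,  6.31990690e-01, -2.12086510e-02,
       -7.01355368e+01, -1.65062615e+01]), 'qd': array([ 0.03658321, -0.01907171,  0.07635118, -0.04703879, -0.0086232 ,
       -0.0080855 ]), 'joint_torque': array([ 6.23291089e-05, -5.82719707e+01,  2.93037558e+01,  6.99671522e+00,
        6.81251142e-03, -1.67617941e-04]), 'tcp_pos': array([0.22102116, 0.63725154, 0.2256107 ]), 'eef_rot': array([ 1.79903691e+02, -7.74794068e-03, -1.91327604e+01]), 'contact_force': array([ 0.18915909, -0.37158376, -0.10827498]), 'moment': array([-0.02050139,  0.08080514, -0.01750813]), 'gripper_width': 0.08748619656496638}
scene {'fx': 401.722737112641, 'fy': 401.722737112641, 'cx': 284.01884457572316, 'cy': 213.8770400392287, 'view': array([[ 0.75843867,  0.65170097, -0.00752523, -0.43338955],
       [-0.55634481,  0.65339279,  0.5133793 ,  0.20381655],
       [ 0.33948672, -0.38518009,  0.85812881, -1.72309985],
       [ 0.        ,  0.        ,  0.        ,  1.        ]])}
top {'fx': 423.19374696406203, 'fy': 423.19374696406203, 'cx': 273.1073997428856, 'cy': 219.21468012952323, 'view': array([[-0.01353908, -0.99959049, -0.0252099 ,  0.06369528],
       [ 0.99517713, -0.01592047,  0.09679372, -0.56202078],
       [-0.09715544, -0.02377781,  0.99498514, -1.22093617],
       [ 0.        ,  0.        ,  0.        ,  1.        ]])}
wrist {'fx': 317.32826339857985, 'fy': 317.32826339857985, 'cx': 278.4511651941937, 'cy': 208.0664984016333, 'view': array([[-0.32870939, -0.94443057,  0.00101852,  0.67552657],
       [ 0.89759387, -0.31274291, -0.31067205,  0.03959629],
       [ 0.29372671, -0.1012066 ,  0.95051662, -0.39077329],
       [ 0.        ,  0.        ,  0.        ,  1.        ]])}
```

View pics/top0.png

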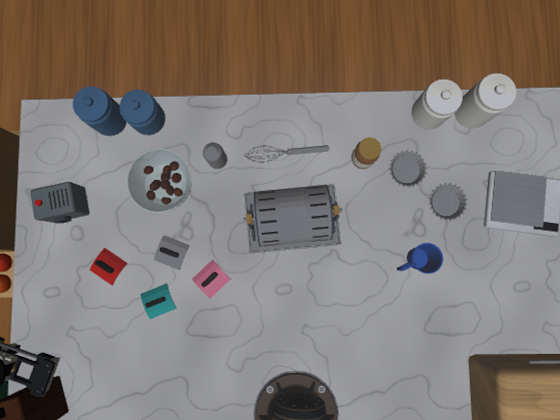

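View pics/scene0.png

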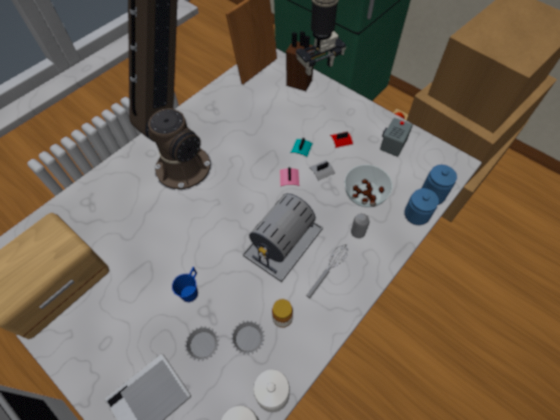

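View pics/wrist0.png

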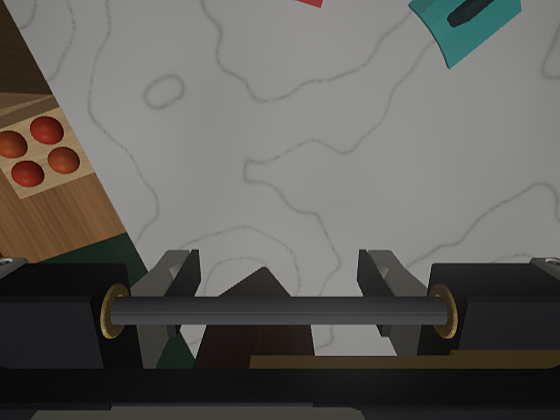

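The top view shows the stand and drum at about (292,217), brass blocks at (250,217) and (335,211), and the steel lid at (171,252). The look-alikes are red (108,266), pink (211,279) and turquoise (158,301). The cup is on the right at (425,258). Next I'll measure the stand and lid.

```bash
cat > h.py <<'E'
import cv2,numpy as np
def load(n):
    z=np.load(f"pics/{n}c.npz"); return cv2.imread(f"pics/{n}.png"),np.load(f"pics/{n}.npy"),z["view"],z["k"]
def pw(u,v,d,view,k):  # depth to world
    u,v,d=map(np.asarray,(u,v,d))
    pc=np.stack([(u-k[2])/k[0]*d,-(v-k[3])/k[1]*d,-d],-1)
    R,t=view[:3,:3],view[:3,3]
    return (pc-t)@R
def ray(u,v,z,view,k):
    R,t=view[:3,:3],view[:3,3]; c=-R.T@t
    dr=R.T@np.array([(u-k[2])/k[0],-(v-k[3])/k[1],-1.]); s=(z-c[2])/dr[2]
    return c+s*dr
def proj(p,view,k):
    q=view[:3,:3]@np.asarray(p)+view[:3,3]
    return k[2]+k[0]*q[0]/-q[2], k[3]-k[1]*q[1]/-q[2]
def shot(name,tag):
    from plant import r,capture,calibration
    c=calibration(name); p,d=capture(name)
    cv2.imwrite(f"pics/{tag}.png",p); np.save(f"pics/{tag}.npy",d)
    np.savez(f"pics/{tag}c.npz",view=c["view"],k=[c["fx"],c["fy"],c["cx"],c["cy"]])
    return p,d,c["view"],np.array([c["fx"],c["fy"],c["cx"],c["cy"]])
E
python3 - <<'E'
from h import *
for n in("top0","scene0"):
    im,d,V,k=load(n)
    hsv=cv2.cvtColor(im,cv2.COLOR_BGR2HSV)
    H,W=d.shape; uu,vv=np.meshgrid(np.arange(W),np.arange(H))
    P=pw(uu,vv,d,V,k)
    print(n,"counter z",P[330,300] if n=="top0" else P[230,150])
    # brass
    m=((hsv[...,0]>12)&(hsv[...,0]<30)&(hsv[...,1]>110)).astype(np.uint8)
    nn,l,s,c=cv2.connectedComponentsWithStats(m)
    for i in range(1,nn):
        if 6<s[i,4]<400:
            p=P[l==i]; print("brass",c[i].round(1),s[i,4],np.median(p,0).round(4),p[:,2].max().round(3))
    # drum points
    m=(P[...,2]>.15)&(abs(P[...,0]-.57)<.2)&(abs(P[...,1]-.0)<.2)
    p=P[m]; print("drum",m.sum(),p.mean(0),p[:,2].max())
    if m.sum()>50:
        top=p[p[:,2]>.165]; vt=np.linalg.svd(top[:,:2]-top[:,:2].mean(0))[2][0] if len(top)>5 else 0
        print(len(top),top.mean(0),vt,np.percentile(top@np.r_[vt,0],[0,100]))
    # dark bars
    m=((im.max(2)<45)&(P[...,2]>.03)&(P[...,2]<.075)&(P[...,0]>.2)&(P[...,0]<.75)).astype(np.uint8)
    nn,l,s,c=cv2.connectedComponentsWithStats(m)
    for i in range(1,nn):
        if s[i,4]>15:
            p=P[l==i]; v=np.linalg.svd(p[:,:2]-p[:,:2].mean(0))[2][0]
            print("bar",c[i].round(1),s[i,4],np.median(p,0).round(4),np.degrees(np.arctan2(v[1],v[0])).round(1),np.ptp(p[:,:2]@v).round(3))
cr=cv2.imread("pics/top0.png")[170:330,80:360]; cv2.imwrite("pics/topcrop.png",cv2.resize(cr,None,fx=2.8,fy=2.8,interpolation=cv2.INTER_CUBIC))
cr=cv2.imread("pics/scene0.png")[120:290,220:400]; cv2.imwrite("pics/scenecrop.png",cv2.resize(cr,None,fx=3.5,fy=3.5,interpolation=cv2.INTER_CUBIC))
E
```

```text
top0 counter z [ 0.23657591 -0.0187122  -0.00467958]
brass [335.7 210. ] 45 [ 0.5742 -0.1162  0.1387] 0.143
brass [249.1 218.3] 42 [0.5563 0.1176 0.1386] 0.143
brass [ 11.6 264.7] 18 [ 0.4398  1.2092 -0.551 ] -0.541
brass [  8.7 284.3] 26 [ 0.3516  1.2134 -0.5488] -0.536
brass [ 12.5 367.9] 24 [0.2139 0.6229 0.3315] 0.338
brass [501.1 415.2] 10 [ 0.0592 -0.4975  0.1857] 0.19
drum 4948 [0.53558578 0.00431844 0.40372241] 1.270819191019168
4531 [0.53444886 0.00485812 0.42627941] [ 0.85930314 -0.51146662] [0.36628726 0.59152601]
bar [ 81.9 203.7] 74 [0.6134 0.6148 0.0536] -168.8 0.056
bar [ 66.9 218.6] 25 [0.5696 0.6494 0.0653] 124.9 0.025
bar [168.8 251.7] 74 [0.4702 0.3576 0.0543] -111.9 0.055
bar [104.3 266.1] 96 [0.4324 0.5447 0.0532] -122.0 0.05
bar [208.9 278.8] 42 [0.3915 0.2403 0.0545] 131.0 0.05
bar [155.2 301.5] 70 [0.3299 0.3946 0.0553] -68.9 0.052
scene0 counter z [ 0.13240712 -0.29234581 -0.00410965]
brass [316.5  55.7] 10 [0.23   0.5992 0.3205] 0.326
brass [261.9 250.2] 37 [ 0.575  -0.1194  0.1381] 0.144
brass [282.  310.5] 351 [ 0.7569 -0.2254  0.1094] 0.117
drum 2133 [ 0.57765583 -0.00600851  0.18404499] 0.207034605603936
1874 [ 0.57403841 -0.00434688  0.1876413 ] [ 0.06657533 -0.9977814 ] [-0.06537768  0.13598239]
bar [342.  135.2] 30 [0.4351 0.5446 0.0472] -123.5 0.039
bar [301.6 143.7] 17 [0.3366 0.3874 0.0528] -67.7 0.043
bar [322.5 166. ] 36 [0.476  0.3543 0.049 ] 66.9 0.042
```

View pics/topcrop.png

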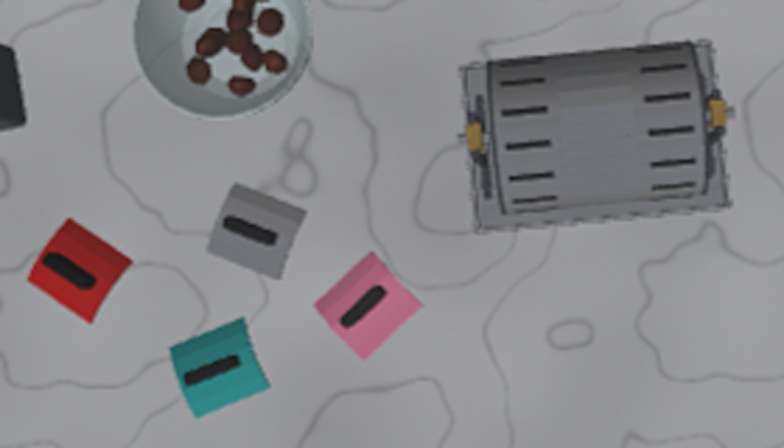

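View pics/scenecrop.png

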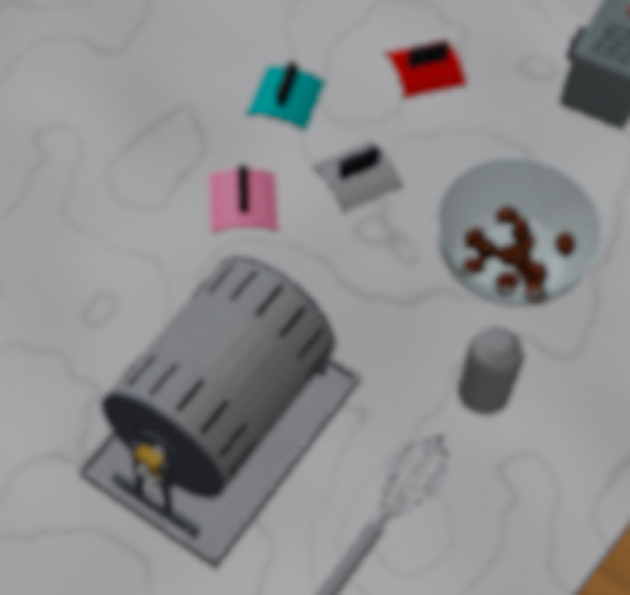

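Spit middle measures (0.565, 0.001) with yaw about 4.4°, and the block tops read 0.139–0.143, which is plausible. The lid's grip bar is at (0.472, 0.356), running along about 67.5°. I'll shut the fingers and move above band_a. The strokes will go towards -x, so the mouth comes up on the +x side that the scene camera sees.

>>> servo_tool --grip '[1,1,1,1,1,1,1,1,1,1]' --pt "0.531 0.419 -0.01" --pt "0.531 0.419 -0.01" --pt "0.531 0.419 -0.01" --pt "0.531 0.419 -0.01" --pt "0.531 0.419 -0.01" --pt "0.531 0.419 -0.01" --pt "0.531 0.419 -0.01" --pt "0.531 0.419 -0.01" --pt "0.531 0.419 -0.01" --pt "0.531 0.419 -0.01" --turn '[1.16,1.16,1.16,1.16,1.16,1.16,1.16,1.16,1.16,1.16]' --newtons 20

```text
time_s: 0.98
tcp_pos: [0.4461, 0.2848, 0.2328]
eef_rot: [-180.0, 0.0, -86.0]
contact_force: [0.8, 0.7, 0.1]
gripper_width: 0.0263
```

>>> servo_tool --grip '[1,1,1,1,1,1,1,1,1]' --pt "0.227 -0.122 0.015" --pt "0.227 -0.122 0.015" --pt "0.227 -0.122 0.015" --pt "0.227 -0.122 0.015" --pt "0.227 -0.122 0.015" --pt "0.227 -0.122 0.015" --pt "0.227 -0.122 0.015" --pt "0.227 -0.122 0.015" --pt "0.227 -0.122 0.015" --turn '[0,0,0,0,0,0,0,0,0]'

```text
time_s: 1.73
tcp_pos: [0.5845, 0.0692, 0.2171]
eef_rot: [179.9, -0.0, -85.7]
contact_force: [-0.2, -0.7, -1.3]
gripper_width: 0.0002
```

Run:
```python
from h import *
from plant import r
s=r.get_state(); print(s["time_s"],s["tcp_pos"],s["eef_rot"],s["contact_force"])
im,d,V,k=shot("wrist","w1")
im2,*_=shot("scene","s1")
cv2.imwrite("pics/s1c.png",cv2.resize(im2[120:300,200:400],None,fx=2.8,fy=2.8,interpolation=cv2.INTER_CUBIC))
```

```text
1.7333 [0.58452565 0.069209   0.21713546] [ 1.79935788e+02 -8.67494999e-03 -8.56985639e+01] [-0.211139   -0.68241805 -1.3351599 ]
```

View pics/w1.png

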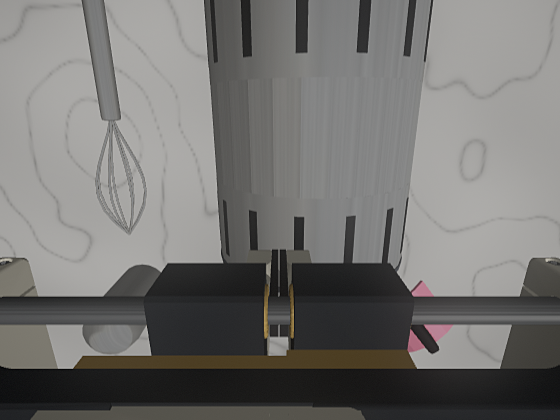

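View pics/s1c.png

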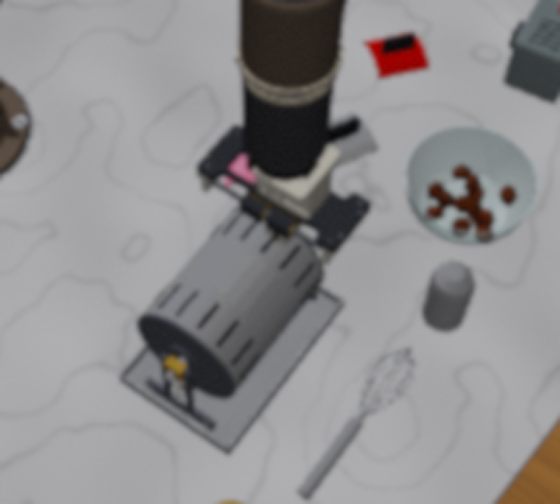

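Wrist view shows the drum axis near column 313, with the fingertips at column 278 over the near band and the mouth not visible. I'll lower gently until contact.

>>> servo_tool --grip '[1,1,1,1,1,1]' --pt "0 0 0.006" --pt "0 0 0.011" --pt "0 0 0.0125" --pt "0 0 0.0135" --pt "0 0 0.0145" --pt "0 0 0.0145" --turn '[0,0,0,0,0,0]'

```text
time_s: 2.33
tcp_pos: [0.5846, 0.07, 0.2031]
eef_rot: [180.0, -0.0, -85.6]
contact_force: [-0.3, -0.0, -0.3]
gripper_width: 0.0007
```

>>> servo_tool --grip '[1,1,1,1,1,1]' --pt "0 0 0.0005" --pt "0 0 0.001" --pt "0 0 0.0015" --pt "0 0 0.002" --pt "0 0 0.0025" --pt "0 0 0.0025" --turn '[0,0,0,0,0,0]'

```text
time_s: 2.83
tcp_pos: [0.5847, 0.0697, 0.2006]
eef_rot: [180.0, -0.0, -85.6]
contact_force: [0.0, -0.3, -0.6]
gripper_width: 0.001
```

>>> servo_tool --grip '[1,1,1,1,1,1]' --pt "0 0 0.0004" --pt "0 0 0.0008" --pt "0 0 0.0012" --pt "0 0 0.0016" --pt "0 0 0.002" --pt "0 0 0.002" --turn '[0,0,0,0,0,0]'

```text
time_s: 3.33
tcp_pos: [0.5847, 0.0698, 0.1986]
eef_rot: [180.0, -0.0, -85.6]
contact_force: [0.6, -0.4, 0.6]
gripper_width: 0.0002
```

>>> servo_tool --grip '[1,1,1,1,1]' --pt "0 0 0.0004" --pt "0 0 0.0008" --pt "0 0 0.0012" --pt "0 0 0.0015" --pt "0 0 0.0015" --turn '[0,0,0,0,0]'

```text
time_s: 3.75
tcp_pos: [0.5846, 0.0698, 0.1971]
eef_rot: [180.0, -0.0, -85.6]
contact_force: [0.5, -0.0, 0.2]
gripper_width: 0.0002
```

>>> servo_tool --grip '[1,1,1,1,1]' --pt "0 0 0.0004" --pt "0 0 0.0008" --pt "0 0 0.0012" --pt "0 0 0.0015" --pt "0 0 0.0015" --turn '[0,0,0,0,0]'

```text
time_s: 4.17
tcp_pos: [0.5847, 0.0698, 0.1958]
eef_rot: [-180.0, -0.0, -85.6]
contact_force: [-0.3, -0.1, 1.6]
gripper_width: 0.0005
```

>>> servo_tool --grip '[1,1,1,1,1]' --pt "0 0.0 0.0005" --pt "0 0.002 0.0005" --pt "0 0.005 0.0005" --pt "0 0.008 0.0005" --pt "0 0.01 0.0005" --turn '[0,0,0,0,0]'

```text
time_s: 4.58
tcp_pos: [0.5747, 0.069, 0.1958]
eef_rot: [-179.9, 0.0, -85.6]
contact_force: [1.7, -0.6, 3.8]
gripper_width: -0.0
```

Run:
```python
from h import *
from plant import r
s=r.get_state(); print(s["contact_force"],s["tcp_pos"])
shot("wrist","w2")
a=cv2.imread("pics/w1.png")[:290,180:450];b=cv2.imread("pics/w2.png")[:290,180:450]
cv2.imwrite("pics/w12.png",np.hstack([a,b]))
```

```text
[ 1.74319465 -0.63234626  3.82867151] [0.57471649 0.06904068 0.19575169]
```

View pics/w12.png

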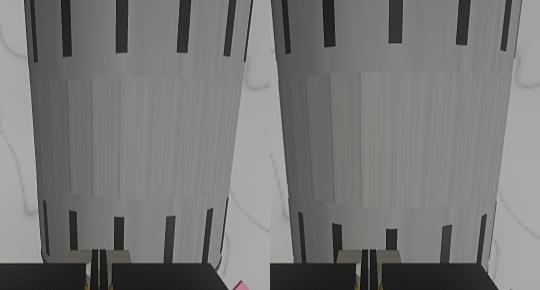

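The slots kept station with the fingertip between the two views, so the drum follows at about 4 N. I'll continue the stroke in stages, watching the force.

>>> servo_tool --grip '[1,1,1,1,1]' --pt "0 0.005 0" --pt "0 0.01 0" --pt "0 0.015 0" --pt "0 0.02 0" --pt "0 0.022 0" --turn '[0,0,0,0,0]'

```text
time_s: 5.05
tcp_pos: [0.5525, 0.0673, 0.196]
eef_rot: [-179.9, 0.0, -85.6]
contact_force: [0.7, -0.5, 6.4]
gripper_width: 0.0006
```

>>> servo_tool --grip '[1,1,1,1,1,1,1]' --pt "0 0.005 -0.0003" --pt "0 0.01 -0.0003" --pt "0 0.015 0.0" --pt "0 0.02 0.0008" --pt "0 0.025 0.002" --pt "0 0.028 0.0027" --pt "0 0.028 0.0027" --turn '[0,0,0,0,0,0,0]'

```text
time_s: 5.63
tcp_pos: [0.5235, 0.0649, 0.192]
eef_rot: [179.9, -0.0, -85.6]
contact_force: [-0.7, -0.2, 1.3]
gripper_width: 0.0002
```

Run:
```python
from h import *
from plant import r
shot("wrist","w3")
a=cv2.imread("pics/w2.png")[:290,180:450];b=cv2.imread("pics/w3.png")[:290,180:450]
cv2.imwrite("pics/w23.png",np.hstack([a,b]))
```

```text
(no output)
```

View pics/w23.png

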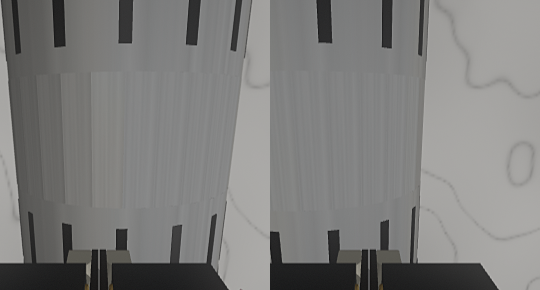

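>>> servo_tool --grip '[1,1,1,1,1,1,1]' --pt "0 0.0 -0.02" --pt "0 -0.033 -0.02" --pt "0 -0.067 -0.02" --pt "0 -0.067 -0.012" --pt "0 -0.067 -0.008" --pt "0 -0.067 -0.006" --pt "0 -0.067 -0.006" --turn '[0,0,0,0,0,0,0]'

```text
time_s: 6.27
tcp_pos: [0.5906, 0.0701, 0.1974]
eef_rot: [179.9, -0.0, -85.6]
contact_force: [0.5, 0.1, -0.6]
gripper_width: 0.0002
```

>>> servo_tool --grip '[1,1,1,1,1]' --pt "0 0 0.0005" --pt "0 0 0.001" --pt "0 0 0.0014" --pt "0 0 0.0018" --pt "0 0 0.0018" --turn '[0,0,0,0,0]'

```text
time_s: 6.68
tcp_pos: [0.5916, 0.0704, 0.197]
eef_rot: [-180.0, 0.0, -85.6]
contact_force: [0.7, -0.3, -0.0]
gripper_width: 0.0002
```

>>> servo_tool --grip '[1,1,1,1,1]' --pt "0 0 0.0005" --pt "0 0 0.001" --pt "0 0 0.0014" --pt "0 0 0.0018" --pt "0 0 0.0018" --turn '[0,0,0,0,0]'

```text
time_s: 7.1
tcp_pos: [0.5917, 0.0703, 0.1948]
eef_rot: [180.0, -0.0, -85.6]
contact_force: [-0.1, -0.3, 0.5]
gripper_width: 0.0005
```

>>> servo_tool --grip '[1,1,1,1,1,1]' --pt "0 0 0.0006" --pt "0 0 0.001" --pt "0 0.004 0.0004" --pt "0 0.008 0.0" --pt "0 0.012 -0.0003" --pt "0 0.014 -0.0005" --turn '[0,0,0,0,0,0]'

```text
time_s: 7.6
tcp_pos: [0.5774, 0.0692, 0.196]
eef_rot: [-179.9, 0.0, -85.6]
contact_force: [1.8, -0.1, 3.5]
gripper_width: 0.0006
```

>>> servo_tool --grip '[1,1,1,1,1,1]' --pt "0 0.005 0.0" --pt "0 0.01 0" --pt "0 0.015 0" --pt "0 0.02 0" --pt "0 0.025 0" --pt "0 0.028 0.0" --turn '[0,0,0,0,0,0]'

```text
time_s: 8.1
tcp_pos: [0.5497, 0.067, 0.1965]
eef_rot: [-179.9, 0.0, -85.6]
contact_force: [1.1, -0.5, 6.8]
gripper_width: 0.0003
```

>>> servo_tool --grip '[1,1,1,1,1,1,1]' --pt "0 0.005 -0.0002" --pt "0 0.01 0.0001" --pt "0 0.015 0.0007" --pt "0 0.02 0.0017" --pt "0 0.025 0.0028" --pt "0 0.029 0.0038" --pt "0 0.029 0.0038" --turn '[0,0,0,0,0,0,0]'

```text
time_s: 8.68
tcp_pos: [0.5193, 0.0646, 0.1913]
eef_rot: [179.9, 0.0, -85.6]
contact_force: [-1.7, -0.1, 2.6]
gripper_width: 0.0006
```

Run:
```python
from h import *
from plant import r
shot("wrist","w4")
im=shot("scene","s4")[0]
a=cv2.imread("pics/w4.png")[:290,180:450];b=cv2.resize(im[120:290,200:350],None,fx=1.7,fy=1.7)[:289]
b=cv2.copyMakeBorder(b,0,290-b.shape[0],0,0,cv2.BORDER_CONSTANT)
cv2.imwrite("pics/w34.png",np.hstack([a,b]))
```

```text
(no output)
```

View pics/w34.png

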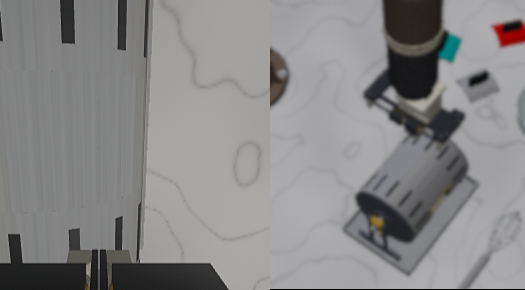

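>>> servo_tool --grip '[1,1,1,1,1,1,1,1]' --pt "0 0.0 -0.02" --pt "0 -0.036 -0.02" --pt "0 -0.073 -0.02" --pt "0 -0.073 -0.012" --pt "0 -0.073 -0.008" --pt "0 -0.073 -0.006" --pt "0 -0.073 -0.005" --pt "0 -0.073 -0.005" --turn '[0,0,0,0,0,0,0,0]'

```text
time_s: 9.45
tcp_pos: [0.5932, 0.0704, 0.1968]
eef_rot: [-180.0, -0.0, -85.6]
contact_force: [1.0, -0.1, -0.1]
gripper_width: 0.001
```

Run:
```python
from h import *
from plant import r
im=shot("scene","s5")[0]
t=shot("top","t5")[0]
b=cv2.resize(im[150:290,230:340],None,fx=3.2,fy=3.2,interpolation=cv2.INTER_CUBIC)
c=cv2.resize(t[170:260,230:350],None,fx=3.5,fy=3.5,interpolation=cv2.INTER_CUBIC)
c=cv2.copyMakeBorder(c,0,b.shape[0]-c.shape[0],0,0,cv2.BORDER_CONSTANT)
cv2.imwrite("pics/s5b.png",np.hstack([b,c]))
```

```text
(no output)
```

View pics/s5b.png

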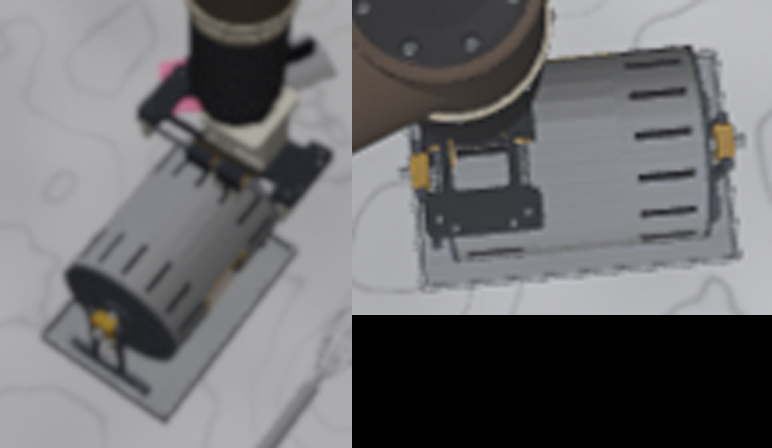

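The brass mouth edge is now visible on the +x side, in the scene crop around (225,285) and at the top rim in the top crop (600,50). The mouth centre is about 105° away, so roughly two more strokes.

>>> servo_tool --grip '[1,1,1,1,1,1,1,1,1,1]' --pt "0 0 0.0005" --pt "0 0 0.001" --pt "0 0 0.0015" --pt "0 0 0.002" --pt "0 0 0.0025" --pt "0 0.004 0.002" --pt "0 0.008 0.0016" --pt "0 0.012 0.0013" --pt "0 0.015 0.001" --pt "0 0.015 0.001" --turn '[0,0,0,0,0,0,0,0,0,0]'

```text
time_s: 10.38
tcp_pos: [0.5798, 0.0695, 0.1974]
eef_rot: [-179.8, 0.0, -85.6]
contact_force: [-0.0, -1.0, 8.9]
gripper_width: 0.0004
```

>>> servo_tool --grip '[1,1,1,1,1]' --pt "0 0.004 -0.0005" --pt "0 0.009 -0.0008" --pt "0 0.014 -0.001" --pt "0 0.018 -0.0012" --pt "0 0.02 -0.0012" --turn '[0,0,0,0,0]'

```text
time_s: 10.8
tcp_pos: [0.5602, 0.0679, 0.199]
eef_rot: [-179.7, 0.0, -85.5]
contact_force: [1.2, -0.1, 10.5]
gripper_width: 0.0003
```

>>> servo_tool --grip '[1,1,1,1,1]' --pt "0 0.004 -0.0008" --pt "0 0.008 -0.0011" --pt "0 0.012 -0.0013" --pt "0 0.015 -0.0014" --pt "0 0.015 -0.0014" --turn '[0,0,0,0,0]'

```text
time_s: 11.22
tcp_pos: [0.5439, 0.0666, 0.199]
eef_rot: [-179.9, 0.0, -85.6]
contact_force: [0.3, 0.7, 4.8]
gripper_width: 0.0003
```

>>> servo_tool --grip '[1,1,1,1,1,1,1]' --pt "0 0.004 0.0" --pt "0 0.008 0.0003" --pt "0 0.012 0.0009" --pt "0 0.016 0.0016" --pt "0 0.02 0.0025" --pt "0 0.024 0.0034" --pt "0 0.024 0.0034" --turn '[0,0,0,0,0,0,0]'

```text
time_s: 11.8
tcp_pos: [0.5189, 0.0646, 0.1944]
eef_rot: [179.9, 0.0, -85.6]
contact_force: [-1.3, -0.2, 1.9]
gripper_width: 0.0004
```

>>> servo_tool --grip '[1,1,1,1,1,1,1,1]' --pt "0 0.0 -0.02" --pt "0 -0.036 -0.02" --pt "0 -0.073 -0.02" --pt "0 -0.073 -0.015" --pt "0 -0.073 -0.01" --pt "0 -0.073 -0.008" --pt "0 -0.073 -0.007" --pt "0 -0.073 -0.007" --turn '[0,0,0,0,0,0,0,0]'

```text
time_s: 12.47
tcp_pos: [0.5918, 0.0702, 0.2015]
eef_rot: [180.0, -0.0, -85.6]
contact_force: [-0.1, -0.1, 0.8]
gripper_width: 0.0004
```

```bash
cat > v.py <<'E'
from h import *
import sys
n=sys.argv[1]
im=shot("scene","s"+n)[0]
t=shot("top","t"+n)[0]
b=cv2.resize(im[150:290,230:340],None,fx=3.2,fy=3.2,interpolation=cv2.INTER_CUBIC)
c=cv2.resize(t[170:260,230:350],None,fx=3.5,fy=3.5,interpolation=cv2.INTER_CUBIC)
c=cv2.copyMakeBorder(c,0,b.shape[0]-c.shape[0],0,0,cv2.BORDER_CONSTANT)
cv2.imwrite(f"pics/v{n}.png",np.hstack([b,c]))
E
python3 v.py 6
```

```text
(no output)
```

View pics/v6.png

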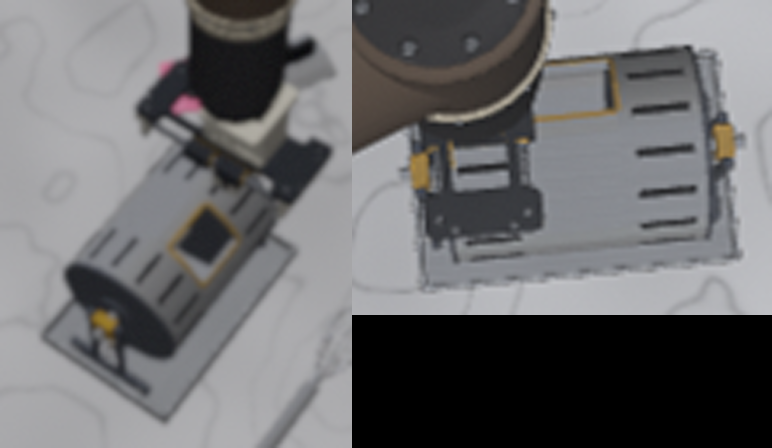

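The mouth is now on the +x shoulder: scene crop (205,245), top crop (580,90). I'll measure its angle from the brass line.

```bash
cat > ang.py <<'E'
from h import *
import sys
S=np.array([.565,.0007,.125]); ey=np.array([-.0765,.9971,0]); ex=np.array([.9971,.0765,0]); ez=np.array([0,0,1.])
def ang(tag,ref=(S,ex,ey)):
    im,d,V,k=load(tag)
    hsv=cv2.cvtColor(im,cv2.COLOR_BGR2HSV)
    uu,vv=np.meshgrid(np.arange(560),np.arange(420)); 
    R,t=V[:3,:3],V[:3,3]; c=-R.T@t
    m=(hsv[...,0]>10)&(hsv[...,0]<32)&(hsv[...,1]>75)&(hsv[...,2]>60)
    vs,us=np.nonzero(m); out=[]
    for u,v in zip(us,vs):
        dr=R.T@np.array([(u-k[2])/k[0],-(v-k[3])/k[1],-1.])
        o=c-S; a=np.array([o@ex,o[2]]); b=np.array([dr@ex,dr[2]])
        A=b@b;B=2*a@b;C=a@a-.0755**2; D=B*B-4*A*C
        if D<0: continue
        s=(-B-np.sqrt(D))/(2*A); p=o+s*dr
        if abs(p@ey)<.040: out.append((np.degrees(np.arctan2(p@ex,p[2])),p@ey*1000,u,v))
    return np.array(out)
for tag in sys.argv[1:]:
    o=ang(tag)
    if len(o)==0: print(tag,"none"); continue
    print(tag,len(o),"ang pct",np.percentile(o[:,0],[0,5,25,50,75,95,100]).round(1),"y",np.percentile(o[:,1],[0,5,50,95,100]).round(1))
    h,e=np.histogram(o[:,0],bins=np.arange(-60,121,4)); print({int(e[i]):int(h[i]) for i in range(len(h)) if h[i]})
E
python3 ang.py s6 t6
```

```text
s6 60 ang pct [16.9 17.3 19.1 22.  38.9 60.8 64.7] y [-34.1 -33.9  18.8  37.   38.4]
{16: 22, 20: 10, 24: 5, 28: 2, 32: 3, 36: 4, 40: 2, 44: 2, 48: 2, 52: 2, 56: 2, 60: 2, 64: 2}
t6 68 ang pct [ 5.4  7.5 17.4 19.  35.7 68.9 72.8] y [-37.  -36.6 -15.7  34.7  39.9]
{4: 5, 16: 34, 20: 4, 24: 3, 28: 2, 32: 4, 36: 2, 40: 2, 44: 1, 48: 1, 52: 1, 56: 1, 60: 2, 64: 1, 68: 4, 72: 1}
```

>>> servo_tool --grip '[1,1,1,1,1,1]' --pt "0 0.002 0.0005" --pt "0 0.002 0.001" --pt "0 0.002 0.0015" --pt "0 0.002 0.002" --pt "0 0.002 0.0025" --pt "0 0.002 0.0025" --turn '[0,0,0,0,0,0]'

```text
time_s: 13.07
tcp_pos: [0.591, 0.0703, 0.1996]
eef_rot: [-180.0, 0.0, -85.6]
contact_force: [-0.4, 1.0, 2.4]
gripper_width: 0.0003
```

>>> servo_tool --grip '[1,1,1,1,1,1]' --pt "0 0 0.0004" --pt "0 0.004 -0.0003" --pt "0 0.008 -0.0009" --pt "0 0.012 -0.0014" --pt "0 0.015 -0.0017" --pt "0 0.015 -0.0017" --turn '[0,0,0,0,0,0]'

```text
time_s: 13.57
tcp_pos: [0.575, 0.069, 0.2014]
eef_rot: [-180.0, 0.0, -85.6]
contact_force: [0.5, 0.7, 4.4]
gripper_width: 0.0006
```

>>> servo_tool --grip '[1,1,1,1,1,1]' --pt "0 0.005 -0.0002" --pt "0 0.01 -0.0003" --pt "0 0.015 -0.0004" --pt "0 0.019 -0.0005" --pt "0 0.022 -0.0006" --pt "0 0.022 -0.0006" --turn '[0,0,0,0,0,0]'

```text
time_s: 14.07
tcp_pos: [0.5531, 0.0672, 0.202]
eef_rot: [-180.0, 0.0, -85.6]
contact_force: [-2.1, 0.6, 5.5]
gripper_width: 0.0006
```

```bash
python3 v.py 7; python3 ang.py s7 t7
```

```text
s7 81 ang pct [-11.5 -10.8  -8.2  10.8  31.2  35.2  35.9] y [-35.  -34.1  12.5  35.4  36.8]
{-12: 21, -8: 6, -4: 3, 0: 4, 4: 4, 8: 5, 12: 4, 16: 3, 20: 4, 24: 4, 28: 4, 32: 19}
t7 97 ang pct [-12.2 -11.9 -10.3   0.3  23.3  36.5  37.5] y [-37.1 -36.4 -24.5  16.9  26.5]
{-16: 4, -12: 36, -8: 4, -4: 4, 0: 4, 4: 4, 8: 5, 12: 4, 16: 4, 20: 4, 24: 3, 28: 1, 32: 11, 36: 9}
```

>>> servo_tool --grip '[1,1,1,1,1,1,1,1]' --pt "0 0.003 0" --pt "0 0.006 0.0" --pt "0 0.009 0.0001" --pt "0 0.012 0.0004" --pt "0 0.014 0.0007" --pt "0 0.0155 0.001" --pt "0 0.016 0.0011" --pt "0 0.016 0.0011" --turn '[0,0,0,0,0,0,0,0]'

```text
time_s: 14.83
tcp_pos: [0.5375, 0.0661, 0.2008]
eef_rot: [-180.0, -0.0, -85.6]
contact_force: [-0.2, -0.2, 6.2]
gripper_width: 0.0006
```

```bash
python3 v.py 8; python3 ang.py s8 t8
python3 - <<'E'
from h import *
shot("wrist","w8")
E
```

```text
s8 73 ang pct [-22.8 -21.8 -11.1   7.5  21.2  23.6  24.1] y [-34.9 -33.5  21.1  35.4  37. ]
{-24: 11, -20: 5, -16: 2, -12: 3, -8: 4, -4: 3, 0: 4, 4: 5, 8: 5, 12: 4, 16: 5, 20: 21, 24: 1}
t8 109 ang pct [-42.  -23.7 -21.7  -9.1  16.8  24.3  25.2] y [-37.2 -36.6 -24.   19.2  37.7]
{-44: 2, -28: 1, -24: 40, -20: 4, -16: 4, -12: 4, -8: 4, -4: 4, 0: 4, 4: 4, 8: 5, 12: 4, 16: 4, 20: 16, 24: 9}
```

View pics/w8.png

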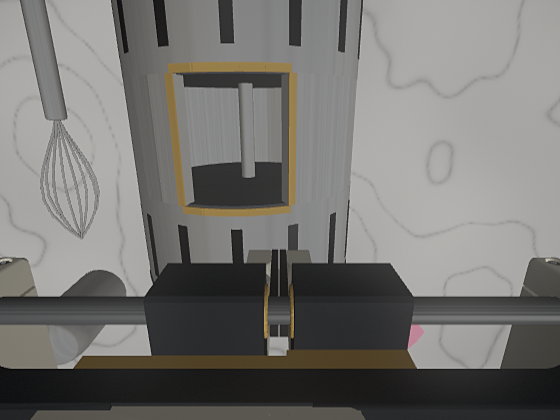

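View pics/v8.png

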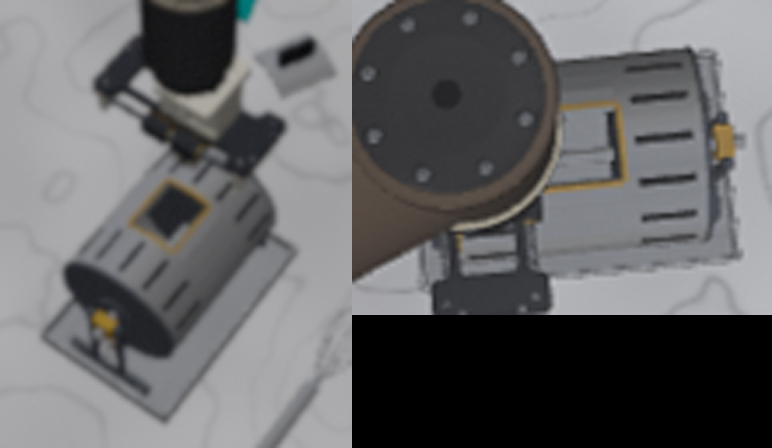

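The mouth centre is at about 0.5° in both views. I'll lift straight off, then swing to a viewing pose beside the lid.

>>> servo_tool --grip '[1,1,1,1]' --pt "0 0 -0.004" --pt "0 0 -0.02" --pt "0 0 -0.04" --pt "0 0 -0.04" --turn '[0,0,0,0]'

```text
time_s: 15.32
tcp_pos: [0.5387, 0.0664, 0.2435]
eef_rot: [-179.8, 0.0, -85.6]
contact_force: [1.8, 0.1, 1.1]
gripper_width: 0.0002
```

>>> servo_tool --grip '[1,1,1,-1,-1,-1,-1,-1,-1,-1]' --pt "-0.347 0.016 0" --pt "-0.347 0.016 0" --pt "-0.347 0.016 0" --pt "-0.347 0.016 0" --pt "-0.347 0.016 0" --pt "-0.347 0.016 0" --pt "-0.347 0.016 0" --pt "-0.347 0.016 0" --pt "-0.347 0.016 0" --pt "-0.347 0.016 0" --turn '[0.47,0.47,0.47,0.47,0.47,0.47,0.47,0.47,0.47,0.47]'

```text
time_s: 16.15
tcp_pos: [0.4935, 0.415, 0.2384]
eef_rot: [179.9, -0.1, -112.3]
contact_force: [1.0, -0.9, -0.6]
gripper_width: 0.0416
```

```bash
python3 v.py 9; python3 ang.py s9 t9
python3 - <<'E'
from h import *
from plant import r
print(r.get_state()["tcp_pos"])
shot("wrist","w9")
E
```

```text
s9 68 ang pct [-23.3 -22.  -10.7   6.3  19.9  23.2  23.8] y [-34.9 -33.5  21.2  35.3  36.8]
{-24: 10, -20: 2, -16: 3, -12: 6, -8: 4, -4: 3, 0: 4, 4: 3, 8: 5, 12: 4, 16: 7, 20: 17}
t9 157 ang pct [-24.4 -23.6 -21.2  -1.6  21.1  24.3  25.1] y [-37.2 -36.3  -5.5  35.5  36.6]
{-28: 4, -24: 45, -20: 6, -16: 5, -12: 6, -8: 8, -4: 8, 0: 6, 4: 6, 8: 7, 12: 8, 16: 6, 20: 30, 24: 12}
[0.49403249 0.41147489 0.23886803]
```

View pics/w9.png

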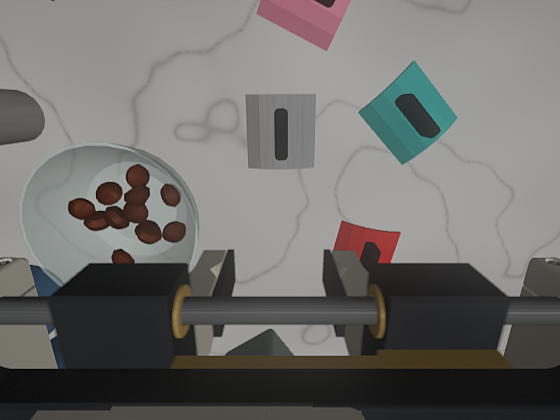

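View pics/v9.png

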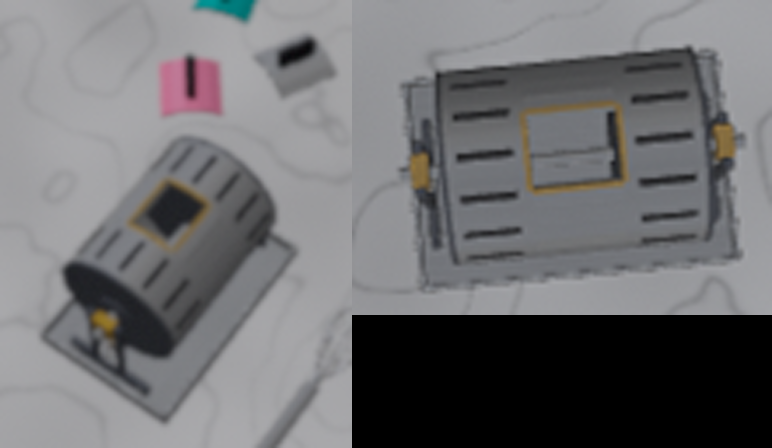

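The drum is clear with the mouth up, at about 0.3° in both views. The wrist view shows the steel lid with its bar upright at (281,134). Next: lid bar and mouth centre positions.

Run:
```python
from h import *
im,d,V,k=load("w9")
uu,vv=np.meshgrid(np.arange(560),np.arange(420)); P=pw(uu,vv,d,V,k)
m=((im.max(2)<60)&(uu>260)&(uu<305)&(vv>95)&(vv<170)).astype(np.uint8)
nn,l,s,c=cv2.connectedComponentsWithStats(m); i=1+s[1:,4].argmax()
print(c[i],s[i]); p=P[l==i]; print("bar top",np.median(p,0),np.percentile(p[:,2],[5,50,95]))
top=p[p[:,2]>.050]; v=np.linalg.svd(top[:,:2]-top[:,:2].mean(0))[2][0]; L=top[:,:2]@v
print("top pts",len(top),(top.min(0)+top.max(0))/2,top.mean(0),np.degrees(np.arctan2(v[1],v[0])),np.ptp(L))
rect=cv2.minAreaRect(np.argwhere(l==i)[:,::-1].astype(np.float32)); print(rect)
print("ray z.056",ray(*rect[0],.056,V,k))
# plate outline
hull=((abs(P[...,0]-.47)<.08)&(abs(P[...,1]-.356)<.08)&(P[...,2]>.012)&(P[...,2]<.06)).astype(np.uint8)
q=P[hull>0]; q=q[q[:,2]<.04]; rr=cv2.minAreaRect(q[:,:2].astype(np.float32)*1000); print("plate",rr)
S=np.array([.565,.0007,.125]); ey=np.array([-.0765,.9971,0]); ex=np.array([.9971,.0765,0])
for t in("t9","s9"):
    im,d,V,k=load(t); P=pw(uu,vv,d,V,k)
    hsv=cv2.cvtColor(im,cv2.COLOR_BGR2HSV)
    m=(hsv[...,0]>10)&(hsv[...,0]<32)&(hsv[...,1]>75)&(hsv[...,2]>60)
    pts=[]
    for v,u in np.argwhere(m):
        p=ray(u,v,.199,V,k)
        if abs((p-S)@ey)<.045 and abs((p-S)@ex)<.05: pts.append(p)
    pts=np.array(pts); rr=cv2.minAreaRect(pts[:,:2].astype(np.float32)*1000)
    print(t,len(pts),rr, "depthz",)
    # drum: top ridge from depth
    near=(abs((P-S)@ey)<.095)&(abs((P-S)@ex)<.06)&(P[...,2]>.16)&(P[...,2]<.22)&~((abs((P-S)@ey)<.036)&(abs((P-S)@ex)<.034))
    A=P[near]-S; x=A@ex; z=A[:,2]; M=np.c_[2*x,2*z,np.ones(len(x))]; sol=np.linalg.lstsq(M,x*x+z*z,rcond=None)[0]
    print("drum axis off x,z",sol[:2],"R",np.sqrt(sol[2]+sol[0]**2+sol[1]**2),near.sum())
    # axis direction: fit circle centre for the two halves
    for sgn in(1,-1):
        mm=(A@ey)*sgn>.04; s2=np.linalg.lstsq(M[mm],(x*x+z*z)[mm],rcond=None)[0]; print(sgn,s2[:2],(A@ey)[mm].mean())
```

```text
[280.62581699 133.80065359] [275 109  13  51 612]
bar top [0.47049959 0.36192789 0.05499255] [0.05293037 0.05499255 0.05660919]
top pts 611 [0.47105728 0.36118783 0.22341133] [0.47062151 0.36209019 0.05770765] 67.64265536307337 0.05541919422866076
((280.9999694824219, 134.0), (11.999998092651367, 49.99999237060547), 0.0)
ray z.056 [0.47027405 0.36229039 0.056     ]
plate ((455.0596923828125, 332.998046875), (159.9947052001953, 85.1685791015625), 62.59750747680664)
t9 157 ((564.9829711914062, 0.3312568664550781), (62.74531173706055, 73.77136993408203), 4.8344807624816895) depthz
drum axis off x,z [0.00023652 0.00587117] R 0.07199877897615817 2648
1 [-0.00023571  0.0060651 ] 0.06744977869096606
-1 [0.00056539 0.00601465] -0.06753462186625699
s9 68 ((566.9841918945312, 1.8845481872558594), (60.096343994140625, 72.25826263427734), 4.7131805419921875) depthz
drum axis off x,z [0.00235093 0.01111251] R 0.06817840256994297 1302
1 [0.00185886 0.00882734] 0.06749496894590531
-1 [0.00266109 0.00940301] -0.06757715466813739
```

Run:
```python
from h import *
S=np.array([.565,.0007,.125]); ey=np.array([-.0765,.9971,0]); ex=np.array([.9971,.0765,0])
im,d,V,k=load("w8"); hsv=cv2.cvtColor(im,cv2.COLOR_BGR2HSV)
m=(hsv[...,0]>10)&(hsv[...,0]<32)&(hsv[...,1]>75)&(hsv[...,2]>60)
m[235:]=0; m[:,:150]=0; m[:,310:]=0
q=np.argwhere(m); print(len(q))
uu,vv=np.meshgrid(np.arange(560),np.arange(420)); P=pw(uu,vv,d,V,k)
print("depth z brass",np.percentile(P[m][:,2],[5,25,50,75,95]))
pts=np.array([ray(u,v,.199,V,k) for v,u in q]); rr=cv2.minAreaRect(pts[:,:2].astype(np.float32)*1000); print(rr)
p=P[m]; print("minmax local",np.percentile((p-S)@ex,[1,99]),np.percentile((p-S)@ey,[1,99]))
# counter height through wrist depth, drum crest
for t in("w8","w9"):
    im,d,V,k=load(t); P=pw(uu,vv,d,V,k); print(t,P[60,500],P[200,440])
A=pw(uu,vv,load("w8")[1],load("w8")[2],load("w8")[3]); 
sel=(abs((A-S)@ey)>.04)&(abs((A-S)@ey)<.095)&(abs((A-S)@ex)<.06)&(A[...,2]>.16)&(A[...,2]<.215)&(vv<245)
B=A[sel]-S; x=B@ex;z=B[:,2]; sol=np.linalg.lstsq(np.c_[2*x,2*z,np.ones(len(x))],x*x+z*z,rcond=None)[0]; print("drum",sol[:2],np.sqrt(sol[2]+sol[0]**2+sol[1]**2),len(x), (B@ey).min(),(B@ey).max())
# lid in top/scene by ray at bar top
for t,(u,v) in {"top0":(168.8,251.7)}.items():
    im,d,V,k=load(t); print(ray(u,v,.055,V,k))
im,d,V,k=load("top0"); m=((im.max(2)<60)&(uu>150)&(uu<190)&(vv>235)&(vv<270)); print(np.argwhere(m).mean(0)[::-1],m.sum())
```

```text
4182
depth z brass [0.19431604 0.19535123 0.19652111 0.20012561 0.20188059]
((564.8953857421875, 3.001850128173828), (61.498435974121094, 74.46074676513672), 4.611375331878662)
minmax local [-0.03077075  0.03207158] [-0.03469143  0.03880698]
w8 [ 0.31951274 -0.07797773 -0.00056948] [ 0.34530346  0.07550505 -0.0017871 ]
w9 [ 0.20849235  0.38628937 -0.00115878] [3.12135155e-01 5.23849059e-01 1.44696945e-04]
drum [0.00135367 0.00137425] 0.07465139056064392 17922 -0.06752593733002561 0.06911353146975878
[0.47096551 0.35689216 0.055     ]
[168.70588235 251.82352941] 85
```

Wrist-camera fixes: lid bar (0.4703, 0.3622) at 67.6°, mouth (0.5649, 0.0030). I'll use that camera for both so any mount bias cancels. The gripper body passes above the bowl rim (85 mm) with about 14 mm to spare when the tip is at z = 0.033.

>>> servo_tool --grip '[-0.2,-0.2,-0.2,-0.2,-0.2,-0.2,-0.2,-0.2,-0.2,-0.2]' --pt "0.0546 0.0032 0.02" --pt "0.0546 0.0032 0.04" --pt "0.0546 0.0032 0.07" --pt "0.0546 0.0032 0.1" --pt "0.0546 0.0032 0.12" --pt "0.0546 0.0032 0.14" --pt "0.0546 0.0032 0.15" --pt "0.0546 0.0032 0.16" --pt "0.0546 0.0032 0.16" --pt "0.0546 0.0032 0.16" --turn '[0,0,0,0,0,0,0,0,0,0]'

```text
time_s: 17.13
tcp_pos: [0.4716, 0.3614, 0.0809]
eef_rot: [-180.0, -0.0, -112.5]
contact_force: [0.0, 0.4, 0.2]
gripper_width: 0.0526
```

Run:
```python
from h import *
from plant import r
s=r.get_state();print(s["tcp_pos"],s["eef_rot"],s["contact_force"],s["gripper_width"])
shot("wrist","w10")
```

```text
[0.47163888 0.36144043 0.08091905] [-1.79989515e+02 -1.95683924e-03 -1.12535956e+02] [0.00778699 0.36658801 0.22590104] 0.05258888443647933
```

View pics/w10.png

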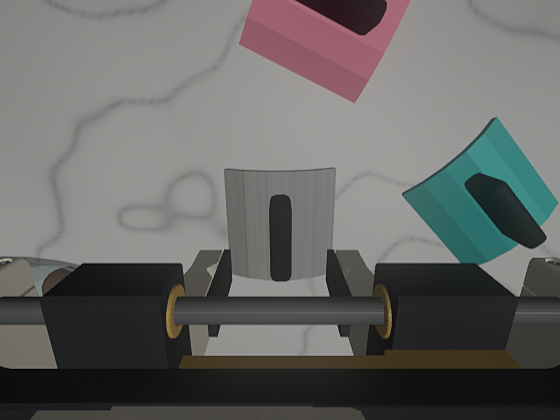

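The bar is centred between the fingers (column 280). Descending and closing.

>>> servo_tool --grip '[-0.2,-0.2,-0.2,-0.2,-0.2,1,1,1,1,1]' --pt "0 0 0.02" --pt "0 0 0.035" --pt "0 0 0.043" --pt "0 0 0.048" --pt "0 0 0.048" --pt "0 0 0.048" --pt "0 0 0.048" --pt "0 0 0.048" --pt "0 0 0.048" --pt "0 0 0.048" --turn '[0,0,0,0,0,0,0,0,0,0]' --newtons 25

```text
time_s: 18.02
tcp_pos: [0.4715, 0.3619, 0.033]
eef_rot: [-180.0, 0.0, -112.5]
contact_force: [-0.5, 1.1, 0.4]
gripper_width: 0.0245
```

>>> servo_tool --grip '[1,1,1,1,1,1,1,1,1,1]' --pt "0 0 0" --pt "0 0 0" --pt "0 0 0" --pt "0 0 -0.01" --pt "0 0 -0.03" --pt "0 0 -0.07" --pt "0 0 -0.11" --pt "0 0 -0.15" --pt "0 0 -0.19" --pt "0 0 -0.23" --turn '[0,0,0,0,0,0,0,0,0,0]'

```text
time_s: 18.85
tcp_pos: [0.4709, 0.361, 0.2654]
eef_rot: [-180.0, 0.0, -112.5]
contact_force: [0.9, 1.9, -0.4]
gripper_width: 0.014
```

>>> servo_tool --grip '[1,1,1,1,1,1,1,1,1,1]' --pt "0.02 -0.015 0" --pt "0.05 -0.038 0" --pt "0.085 -0.064 0" --pt "0.12 -0.091 0" --pt "0.155 -0.118 0" --pt "0.19 -0.144 0" --pt "0.225 -0.17 0" --pt "0.255 -0.193 0" --pt "0.28 -0.212 0" --pt "0.295 -0.224 0" --turn '[-0.047,-0.1,-0.15,-0.2,-0.25,-0.3,-0.35,-0.4,-0.44,-0.473]'

```text
time_s: 19.68
tcp_pos: [0.5652, -0.0003, 0.2632]
eef_rot: [-180.0, -0.0, -85.4]
contact_force: [0.2, 1.4, -0.7]
gripper_width: 0.0141
```

>>> servo_tool --grip '[1,1,1]' --pt "0 0 0" --pt "0 0 0" --pt "0 0 0" --turn '[0,0,0]'

```text
time_s: 19.93
tcp_pos: [0.565, 0.0035, 0.2628]
eef_rot: [180.0, 0.0, -85.5]
contact_force: [0.3, 0.0, -1.8]
gripper_width: 0.0138
```

```bash
python3 v.py 11
python3 - <<'E'
from h import *
from plant import r
s=r.get_state();print(s["tcp_pos"],s["eef_rot"],s["contact_force"],s["gripper_width"])
shot("wrist","w11")
E
```

```text
[0.56505703 0.00426703 0.26277604] [-1.79990287e+02  1.23632974e-02 -8.53764238e+01] [ 0.38722397 -0.31832086 -1.34657561] 0.0135569059502186
```

View pics/w11.png

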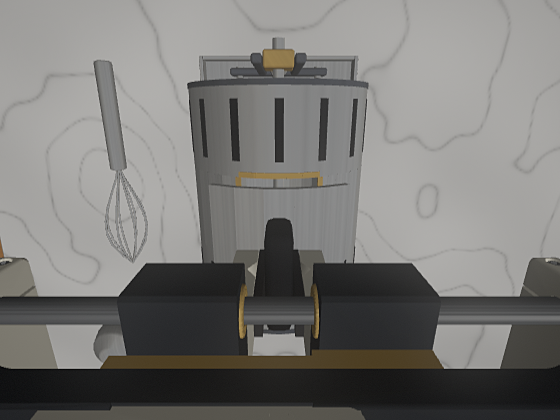

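View pics/v11.png

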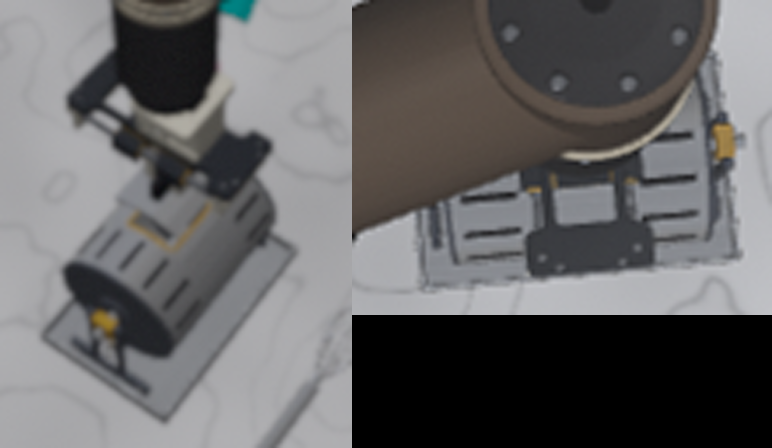

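```bash
python3 - <<'E'
from h import *
S=np.array([.565,.0007,.125]); ey=np.array([-.0765,.9971,0]); ex=np.array([.9971,.0765,0])
im,d,V,k=load("w11"); hsv=cv2.cvtColor(im,cv2.COLOR_BGR2HSV)
for c in (250,279,310):
    col=[(v,tuple(int(q) for q in im[v,c]),round(float(d[v,c]),3)) for v in range(168,192,2)]
    print(c,col)
for u,v,z,n in((279,184,.255,"lid far edge top"),(279,173,.2025,"brass outer"),(236,180,.199,"L"),(321,180,.199,"R")):
    p=ray(u,v,z,V,k); print(n,p,(p-S)@ex,(p-S)@ey)
E
python3 -c "
import cv2;a=cv2.imread('pics/w11.png')[150:300,190:370];cv2.imwrite('pics/w11c.png',cv2.resize(a,None,fx=4,fy=4,interpolation=cv2.INTER_CUBIC))"
```

```text
250 [(168, (120, 122, 124), 0.222), (170, (121, 123, 123), 0.224), (172, (89, 112, 127), 0.225), (174, (71, 118, 142), 0.224), (176, (68, 115, 140), 0.224), (178, (111, 126, 135), 0.225), (180, (133, 133, 132), 0.36), (182, (132, 133, 132), 0.36), (184, (133, 133, 133), 0.362), (186, (116, 117, 116), 0.362), (188, (100, 103, 104), 0.172), (190, (127, 130, 131), 0.172)]
279 [(168, (133, 134, 133), 0.221), (170, (134, 134, 134), 0.221), (172, (124, 127, 128), 0.222), (174, (75, 128, 153), 0.219), (176, (78, 126, 150), 0.221), (178, (88, 127, 147), 0.222), (180, (139, 136, 134), 0.296), (182, (136, 136, 135), 0.299), (184, (136, 136, 136), 0.299), (186, (134, 134, 133), 0.299), (188, (71, 73, 74), 0.172), (190, (138, 138, 138), 0.171)]
310 [(168, (134, 134, 133), 0.224), (170, (137, 135, 133), 0.225), (172, (89, 121, 139), 0.225), (174, (79, 127, 150), 0.225), (176, (77, 128, 153), 0.224), (178, (104, 111, 114), 0.355), (180, (108, 110, 110), 0.357), (182, (107, 111, 111), 0.358), (184, (109, 112, 112), 0.358), (186, (89, 91, 92), 0.359), (188, (113, 114, 114), 0.172), (190, (133, 133, 133), 0.173)]
lid far edge top [ 0.56848271 -0.03881727  0.255     ] 0.00044953642311970014 -0.039669099122783415
brass outer [ 0.56801104 -0.03380263  0.2025    ] 0.0003628558073979182 -0.03463291692290315
L [ 0.59808393 -0.0255824   0.199     ] 0.030977381709760225 -0.028737102692614123
R [ 0.53771303 -0.03040652  0.199     ] -0.0295874907236505 -0.028928862036180305
```

View pics/w11c.png

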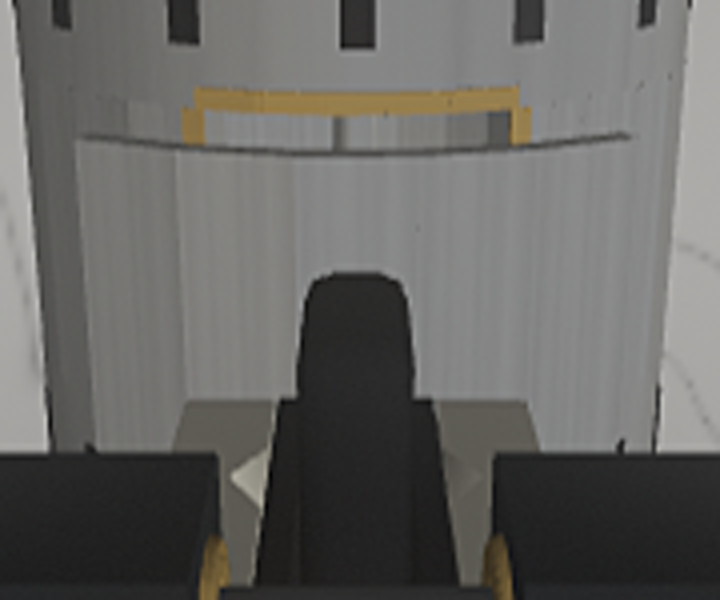

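The lid is laterally centred (bar column 279, mouth edges 236/321). Its far edge, at row 188, puts it about 2 mm too far in +y relative to the mouth. I'll correct by 1.8 mm and lower slowly.

>>> servo_tool --grip '[1,1,1,1,1,1,1,1,1,1]' --pt "0.0018 0 0.004" --pt "0.0018 0 0.01" --pt "0.0018 0 0.017" --pt "0.0018 0 0.022" --pt "0.0018 0 0.026" --pt "0.0018 0 0.029" --pt "0.0018 0 0.032" --pt "0.0018 0 0.034" --pt "0.0018 0 0.036" --pt "0.0018 0 0.036" --turn '[0,0,0,0,0,0,0,0,0,0]'

```text
time_s: 20.92
tcp_pos: [0.5653, 0.0016, 0.2262]
eef_rot: [180.0, -0.0, -85.4]
contact_force: [0.9, 0.5, -1.2]
gripper_width: 0.0139
```

>>> servo_tool --grip '[1,1,1,1,1]' --pt "0 0 0.001" --pt "0 0 0.002" --pt "0 0 0.003" --pt "0 0 0.004" --pt "0 0 0.004" --turn '[0,0,0,0,0]'

```text
time_s: 21.33
tcp_pos: [0.5654, 0.0016, 0.2223]
eef_rot: [180.0, -0.0, -85.4]
contact_force: [-0.0, 0.4, -0.7]
gripper_width: 0.0139
```

```bash
python3 v.py 12
python3 - <<'E'
from h import *
from plant import r
s=r.get_state();print(s["tcp_pos"],s["eef_rot"],s["contact_force"],s["gripper_width"])
a=shot("wrist","w12")[0][150:300,190:370];cv2.imwrite('pics/w12c.png',cv2.resize(a,None,fx=3,fy=3,interpolation=cv2.INTER_CUBIC))
E
```

```text
[0.56546265 0.00160174 0.2225432 ] [-1.79997477e+02 -1.06733954e-03 -8.54148832e+01] [ 0.07998702  0.30358293 -1.44799274] 0.013894099687640353
```

View pics/w12c.png

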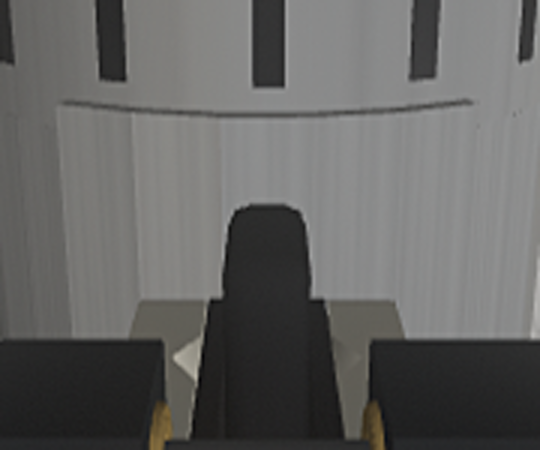

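View pics/v12.png

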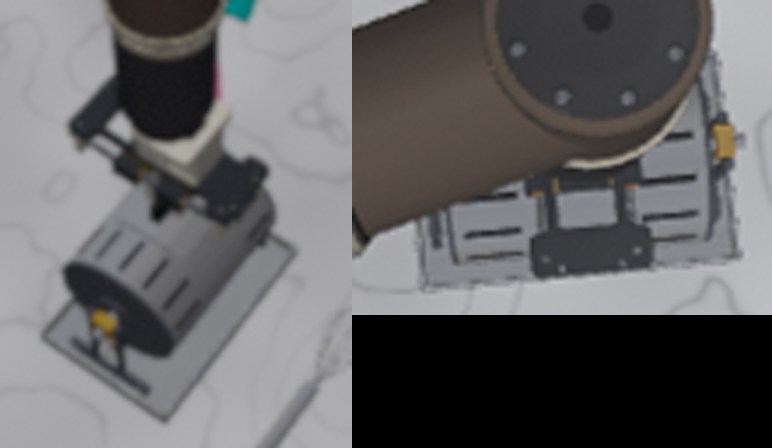

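No contact force, only the lid's weight, so it is entering cleanly. Creeping down.

>>> servo_tool --grip '[1,1,1,1,1,1]' --pt "0 0 0.001" --pt "0 0 0.002" --pt "0 0 0.003" --pt "0 0 0.004" --pt "0 0 0.005" --pt "0 0 0.005" --turn '[0,0,0,0,0,0]'

```text
time_s: 21.98
tcp_pos: [0.5653, 0.0016, 0.2172]
eef_rot: [180.0, -0.0, -85.4]
contact_force: [0.3, -0.3, -0.9]
gripper_width: 0.0139
```

>>> servo_tool --grip '[1,1,1,1,1]' --pt "0 0 0.0005" --pt "0 0 0.001" --pt "0 0 0.0015" --pt "0 0 0.002" --pt "0 0 0.002" --turn '[0,0,0,0,0]'

```text
time_s: 22.4
tcp_pos: [0.5654, 0.0016, 0.2154]
eef_rot: [180.0, 0.0, -85.4]
contact_force: [-0.2, 0.5, -1.2]
gripper_width: 0.0138
```

>>> servo_tool --grip '[1,1,1,1,1]' --pt "0 0 0.0005" --pt "0 0 0.001" --pt "0 0 0.0015" --pt "0 0 0.002" --pt "0 0 0.002" --turn '[0,0,0,0,0]'

```text
time_s: 22.82
tcp_pos: [0.5655, 0.0016, 0.2136]
eef_rot: [-180.0, -0.0, -85.4]
contact_force: [-0.2, 1.6, 0.2]
gripper_width: 0.0133
```

>>> servo_tool --grip '[1,1,1,1]' --pt "0 0 0.0003" --pt "0 0 0.0006" --pt "0 0 0.0008" --pt "0 0 0.0008" --turn '[0,0,0,0]'

```text
time_s: 23.15
tcp_pos: [0.5658, 0.0016, 0.2131]
eef_rot: [-179.9, -0.0, -85.4]
contact_force: [0.8, 0.2, 2.5]
gripper_width: 0.0138
```

>>> servo_tool --grip '[1,1,1,1]' --pt "0 0 0.0003" --pt "0 0 0.0006" --pt "0 0 0.0008" --pt "0 0 0.0008" --turn '[0,0,0,0]'

```text
time_s: 23.48
tcp_pos: [0.566, 0.0017, 0.2125]
eef_rot: [-179.9, -0.0, -85.4]
contact_force: [1.7, 0.2, 4.5]
gripper_width: 0.0137
```

Run:
```python
from h import *
from plant import r
s=r.get_state();print(s["tcp_pos"],s["eef_rot"],s["contact_force"],s["gripper_width"])
a=shot("wrist","w13")[0][130:300,170:390];cv2.imwrite('pics/w13c.png',cv2.resize(a,None,fx=3,fy=3,interpolation=cv2.INTER_CUBIC))
a=shot("scene","s13")[0][150:260,230:340];cv2.imwrite('pics/s13c.png',cv2.resize(a,None,fx=5,fy=5,interpolation=cv2.INTER_CUBIC))
```

```text
[0.56598776 0.00166615 0.2124807 ] [-1.79922796e+02 -4.12242870e-03 -8.54027347e+01] [1.73174954 0.21072779 4.48830568] 0.013693074209477196
```

View pics/w13c.png

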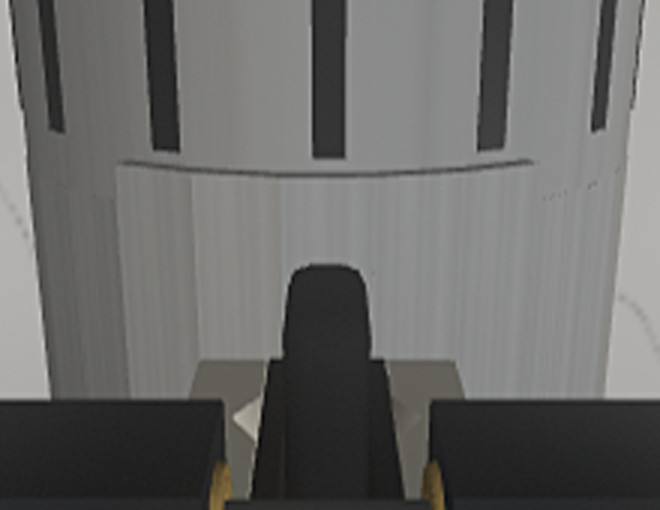

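View pics/s13c.png

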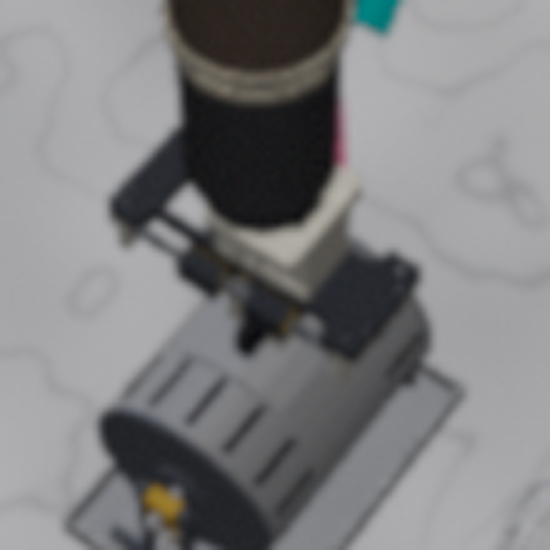

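>>> servo_tool --grip '[1,1,1,1,1]' --pt "0 0 0.0003" --pt "0 0 0.0006" --pt "0 0 0.0009" --pt "0 0 0.001" --pt "0 0 0.001" --turn '[0,0,0,0,0]'

```text
time_s: 24.0
tcp_pos: [0.5661, 0.0017, 0.2119]
eef_rot: [-179.9, -0.0, -85.4]
contact_force: [0.7, -0.0, 8.9]
gripper_width: 0.0136
```

Stiffness is now about 6–7 N/mm, which is just the bearing springs, so the lid is seated. I'll ease off, open and check.

>>> servo_tool --grip '[1,1,1,0.4,0.4,0.4,0.4,0.4]' --pt "0 0 -0.0006" --pt "0 0 -0.0012" --pt "0 0 -0.0012" --pt "0 0 -0.0012" --pt "0 0 -0.0012" --pt "0 0 -0.0012" --pt "0 0 -0.0012" --pt "0 0 -0.0012" --turn '[0,0,0,0,0,0,0,0]'

```text
time_s: 24.67
tcp_pos: [0.565, 0.0016, 0.2116]
eef_rot: [179.9, -0.0, -85.4]
contact_force: [0.0, 0.1, 0.1]
gripper_width: 0.026
```

>>> servo_tool --grip '[0.2,0.2,0.2,0.2,0.2,0.2,0.2,0.2,0.2,0.2]' --pt "0 0 -0.01" --pt "0 0 -0.03" --pt "0 0 -0.06" --pt "0 0 -0.08" --pt "-0.04 0 -0.08" --pt "-0.08 0 -0.08" --pt "-0.12 0 -0.08" --pt "-0.16 0 -0.08" --pt "-0.18 0 -0.08" --pt "-0.18 0 -0.08" --turn '[0,0,0,0,0,0,0,0,0,0]'

```text
time_s: 25.5
tcp_pos: [0.5507, 0.1848, 0.2925]
eef_rot: [-180.0, 0.0, -85.2]
contact_force: [1.1, 0.0, -0.2]
gripper_width: 0.0349
```

>>> servo_tool --grip '[0.2,0.2]' --pt "0 0 0" --pt "0 0 0" --turn '[0,0]'

```text
time_s: 25.67
tcp_pos: [0.551, 0.1809, 0.2925]
eef_rot: [-180.0, -0.0, -85.4]
contact_force: [0.2, -0.2, 0.1]
gripper_width: 0.0356
```

```bash
python3 v.py 14
python3 - <<'E'
from h import *
from plant import r
s=r.get_state();print(s["time_s"],s["tcp_pos"],s["contact_force"],s["gripper_width"])
shot("wrist","w14")
S=np.array([.565,.0007,.125]); ey=np.array([-.0765,.9971,0]); ex=np.array([.9971,.0765,0])
uu,vv=np.meshgrid(np.arange(560),np.arange(420))
for t in("w14","t14","s14"):
    im,d,V,k=load(t); P=pw(uu,vv,d,V,k)
    L=np.stack([(P-S)@ex,(P-S)@ey,P[...,2]],-1)
    m=(im.max(2)<55)&(abs(L[...,0])<.05)&(abs(L[...,1])<.05)&(L[...,2]>.21)&(L[...,2]<.25)
    p=L[m]; 
    if len(p)<10: print(t,"few");continue
    tp=p[p[:,2]>np.percentile(p[:,2],30)]
    v=np.linalg.svd(tp[:,:2]-tp[:,:2].mean(0))[2][0]
    print(t,len(p),"bar mid",(tp.min(0)+tp.max(0))/2,"topz",np.percentile(p[:,2],[50,95]),"ang vs spit",np.degrees(np.arctan2(v[0],v[1])))
    g=(abs(L[...,1])<.04)&(abs(L[...,0])>.012)&(abs(L[...,0])<.033)&(L[...,2]>.18)&(L[...,2]<.22)&(im.max(2)>70)
    q=L[g]; 
    A=np.c_[q[:,0],q[:,1],np.ones(len(q)),q[:,0]**2]; so=np.linalg.lstsq(A,q[:,2],rcond=None)[0]; print("  plate tilt x,y rad",so[:2],"crown top z",so[2],len(q))
    g=(abs(L[...,1])>.05)&(abs(L[...,1])<.09)&(abs(L[...,0])<.035)&(L[...,2]>.18)&(L[...,2]<.21)
    q=L[g]; A=np.c_[q[:,0],q[:,1],np.ones(len(q)),q[:,0]**2]; so=np.linalg.lstsq(A,q[:,2],rcond=None)[0]; print("  drum tilt,crown z",so[:3],len(q))
E
```

```text
25.7667 [0.55113544 0.18019777 0.29250122] [ 0.21582736 -0.27929506  0.8121949 ] 0.03492712273323917
w14 few
t14 108 bar mid [1.17677776e-04 3.33124989e-04 2.37281814e-01] topz [0.23583994 0.23856104] ang vs spit -2.480191932642205
  plate tilt x,y rad [ 0.00557274 -0.00184326] crown top z 0.20650695016147688 507
  drum tilt,crown z [ 0.00659533 -0.00257997  0.20249981] 858
s14 60 bar mid [ 0.00487257 -0.00262171  0.23552988] topz [0.2341128  0.23942032] ang vs spit -178.00381853386241
  plate tilt x,y rad [0.03635714 0.01399068] crown top z 0.2071618472877259 239
  drum tilt,crown z [0.03440593 0.00242931 0.20330502] 416
```

View pics/w14.png

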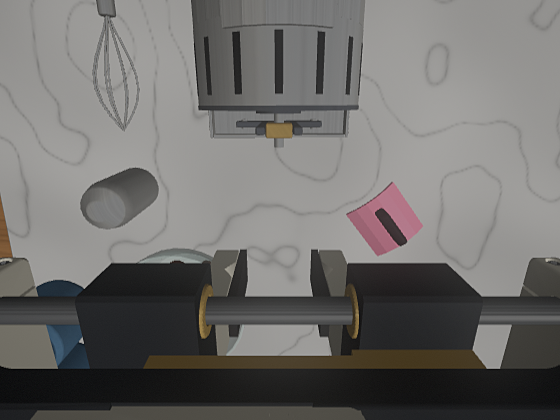

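View pics/v14.png

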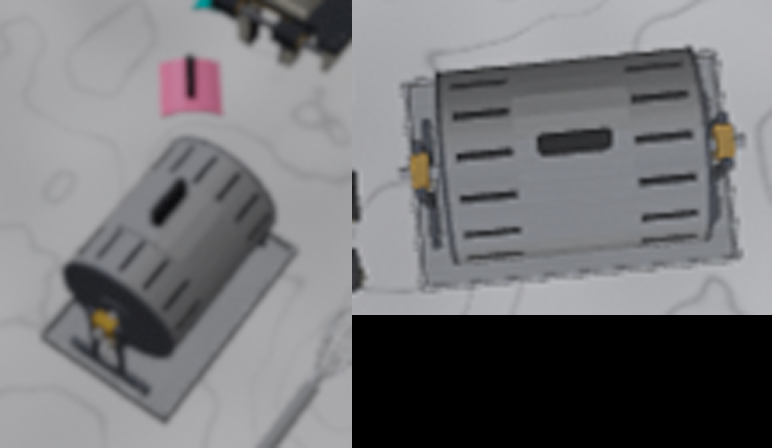

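The plate crown sits 4.0 mm (top view) and 3.9 mm (scene view) above the drum crown. That matches the 4 mm plate, so the lid is fully home. The bar is along the spit within about 2°, the slots have not moved since the mouth-up view, and the arm is clear. Handing in.

```bash
python3 -c "
from plant import order
print(order.close_job())"
```

```text
the job is handed in; nothing more can be done
None
```

I brought the mouth up, seated the lid and let go, then handed the job in. The last picture was taken at 25.8 s. No verdict is reported, so this rests on my own checks.

- **Drum:** four fingertip strokes along band_a turned it to mouth up, about 0.3° off in both fixed views after I lifted off. The highest reading I saw was 10.5 N. Forces were read only at the end of each move.
- **Lid:** I gripped the steel lid by its bar and lowered it in, pressing to about 9 N. By then it gave only as the springs do, so I eased off and opened the fingers.
- **Fit:** the plate crown is 3.9–4.0 mm above the drum's crown, which matches its 4 mm thickness, so it is fully home. The plate is tilted no more than the drum. The bar lies within about 2.5° of the spit.
- **Mouth after release:** with the lid covering the brass line I could not measure the mouth angle again, but the slots looked unmoved from the mouth-up view.
- **Bystanders:** I touched none of them. I did not measure them again afterwards.

**Where checks disagreed:** the wrist and top cameras differed by 3–5 mm in y, so I used the wrist camera for both lid and mouth, then corrected 2 mm before entry. At the end, the scene camera put the bar about 5 mm off in x and tilted the drum and lid alike by 0.035 rad. The top camera gave under 1 mm and 0.006 rad, so I put this down to scene camera error.

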